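Re-index the length stop on the fabrication table

TASK

The blue sleeve of the length stop is locked on its steel rail: pull the red plunger knob up to free the pin, slide the sleeve along to the next hole towards the yellow end cap, and press the knob down so that the pin goes fully home in that hole. Handle the plastic knob gently (squeezing it with no more than 60 N), leave the things lying around alone, and finish while still holding the knob pressed fully down: let go and the spring lifts the pin off its seat.

Things in the scene. Friction and masses are not known exactly. Their poses are not given: they have to be found in the camera images.
- rail: Fixed steel square tube, 36 x 360 x 36 mm (x, y, z), on two green feet bolted to the table. Origin: on the table top under the rail's middle. Its y axis runs along the rail; its yaw differs between starts, within 0.5 rad of the world frame. Tube top 60 mm above the table. Five holes 11 mm wide in its top, on the centre line at y = -100, -50, 0, 50, 100 mm.
- cap_yellow: Yellow end cap, 46 x 14 x 46 mm, fixed on one end of the rail (at rail y = +187 or -187 mm; which end differs between starts). Origin: centre of its underside, 19 mm above the table. It marks the direction to slide.
- cap_black: Black end cap, same size, fixed on the other end of the rail.
- sleeve (a joint): Position in m of the blue sleeve (52 x 60 x 52 mm, top 68 mm above the table, with an aluminium stop blade reaching 76 mm to the rail's -x side) along the rail's +y axis: -0.1 to 0.1; equal to the rail y of its pin. Starts at the middle hole (0); the next holes are at +0.05 and -0.05. Takes about 2.5 N to slide. Cannot slide while the pin is in a hole (about 1.5 mm play).
- plunger (a joint): Height in m of the spring plunger (pin, stem and knob move together, vertically, on the sleeve): 0 = pin fully home at a firm stop (below 0.002 counts), 0.019 = top stop. Left alone in a hole it rests at 0.005, pin 8 mm deep, locking the sleeve. The 8 mm thick round-ended pin clears the rail top at 0.013. Spring 800 N/m: holding it at 0.016 takes 9 N up, at 0 some 4 N down.
- knob_center (a point): Centre of the red plastic knob, an upright cylinder 30 mm in diameter and 30 mm tall on the sleeve's axis; 117 mm above the table when the plunger is fully home, about 122 mm at rest. Below the knob a bare 10 mm stem, 18 mm long when home, leads into a steel housing 22 mm in diameter and 16 mm high on top of the sleeve.
- knob: The same red knob as a body. Its origin lies 117 mm below the knob's centre (on the table plane when the plunger is home); axes as the rail's.
- wrench_mid (a point): Bystander: a steel wrench 160 mm long lying flat, roughly along the rail, in front of it (its -x side); the point is its middle.
- offcut: Bystander: a flat steel offcut, 60 x 90 x 12 mm, lying beyond the rail (its +x side). Origin: centre of its underside.
- tin: Bystander: a closed tin with blue label, 60 mm in diameter, 70 mm tall, standing beyond the rail. Origin: centre of its underside.

How it is judged:
By the outcome, as a careful person would: the job done as asked, in the order asked, and still so for the second after the job is handed in, while the arm keeps its last pose, push and grip.
It also fails if it takes over 35 s, if anything falls off the work surface, if the arm or the gripper's body presses on something with over 40 N, if the wrist force passes 120 N, or if a joint passes its speed limit or range.

ROBOT

A 7-joint arm with a two-finger parallel gripper is mounted at the origin on the work surface. World frame = base frame: x ahead of the robot, y to its left, z up, the work surface at z = 0. Lengths are in m, angles in rad, forces in N, time in s.
With the tool pointing down it reaches from about 0.425 to 0.925 m from the base axis. Payload 6.8 kg.
Tool frame: the origin (TCP) lies at the very end of the fingers, on their centre line; the grasp point (between the pads) lies 19 mm behind it; z points along the fingers, y is the line along which they close (so a half turn about z gives the same grasp; the last joint's range is limited). The gripper opens to 85 mm and grips with 20 to 120 N. Pads are 22 mm wide; open, the fingers measure 114 mm over their backs; the gripper's body (76 mm by 85 mm) begins 54 mm behind the grasp point. The pads swing forward as they close: fully open they stand 13 mm farther back than shut.
Start: joints at [1.066, 0.477, 0.022, 1.555, -0.011, 1.109, -0.083], TCP at [0.261, -0.623, 0.231] pointing down, gripper open.
Joint ranges: [-2.96, 2.96], [-0.34, 2.1], [-1.41, 1.46], [0.24, 2.44], [-1.37, 4.51], [0.17, 1.92], [-2.96, 2.96]. Speed limits (rad/s): [2.39, 2.39, 3.14, 3.14, 3.14, 3.14, 3.14].

INTERFACE

Orientations are given as a unit quaternion [w, x, y, z].
In Python, from station import bot gives the robot as it stands.
- The arm moves only by the tool jog_arm, never from a script. Its argument "motion" is a list of rows, each a list of 7 numbers: the turn, a rotation vector about the tool's x, y, z in rad, then the shift along the tool's x, y, z in mm, then the finger opening in mm, from 0 to 85.4. A call has 1 to 10 rows; each row is the pose to reach, as a shift and turn from the pose commanded when the call began, along the tool's axes at that moment; what a row does not reach only later rows make up. A row lasts 1/8 s, in which the tool goes at most 62.5 mm and 10.7 degrees, less where a joint would pass 70% of its speed; a pose out of reach is approached as far as the arm can. A call with a gripper value outside its range is refused whole. The fingers move at their own pace and stop on an object; "grip_force" is the grip in N (left out, the last holds). Time passes only in rows, so rows that repeat a pose let the fingers close. It gives the time, the measured TCP pose, the force, the opening and the grip force at its end, in the units of the state.
- bot.get_obs(): the state, without advancing time (a new reading comes with each control period).
- bot.read_camera(name): name is "side" or "top"; returns a dict with "pixels" (384x512x3 uint8, red, green, blue), "camera_matrix" (3x3 intrinsics, pixels), "distortion" ([k1, k2, p1, p2, k3] as OpenCV has them; the pictures are not rectified), "T" (4x4, takes a point from camera to world coordinates). Camera axes: x right, y down, z forward; pixel columns grow to the right and rows downward; lengths in m; the calibration is good to about 2 mm. A picture is of the moment at which its call begins. There is no depth.
- bot.hand_in(): hands the job in; it is judged then, once.
Trained networks look in a picture, given as the dict that the camera call returned (one of the last four; its "shot" number tells which), for a name from the list of things; names that differ only in an ending like _2 or _b are one class to them, and where a whole thing is asked for, a point or a joint stands for the part that bears it (a point fixed in the world has none). Each returns a list of dicts, best first, with "score" (0 to 1); they miss things now and then, are a little off and sometimes report something else, mostly with a low value. They report only what shows in the picture. A call takes as long as a camera call.
- bot.spot_in(thing, picture): "xy" ([column, row] in pixels, amid what is visible of it).
- bot.tip_of(thing, picture): "xy" ([column, row] in pixels: a listed point, or the origin of a listed thing).
The state is a dict: "t": time; "q": joint angles; "joint_vel": joint speeds; "joint_torque": joint torques, N m; "eef_pos": TCP position; "tool_rot": TCP orientation; "contact_force": force on the tool from outside, world axes, zero at the start; "torque": the same for the moment, N m; "gripper_width": opening from 0.0 (shut) to 1.0 (fully open); "grasp_force": force on a finger pad.
Only numpy, scipy, OpenCV 4.12 (cv2) and the standard library are available. Lean on these libraries where they do the work, as an engineer would, in place of code of your own. Each camera call takes 0.05 s, during which the arm holds its last target. There are 200 camera calls.

## Working session

There is one attempt and no reset: what is moved stays moved. The work goes in short steps, Python scripts to look and compute and a tool call to move; the robot and the scene stay as the last step left them, time stands still between calls to the robot, and variables do not carry over. Pictures are saved under pics/ and viewed, at most 10 in all, crops included, and the job is handed in when it is done.

Besides the shell and the picture viewer there is one more tool, called by a JSON object that holds its "method" and its "body", one argument or row to a line. jog_arm: Moves the arm, as the interface text tells. Its arguments: {"type":"object","properties":{"motion":{"type":"array"},"grip_force":{"type":"number"}},"required":["motion"]}

```bash
mkdir -p pics; cat > h.py <<'E'
import numpy as np, cv2
from station import bot
def shot(n):
    p=bot.read_camera(n); return p
def ray(p,xy):
    K=np.array(p["camera_matrix"]);d=np.array(p["distortion"]);T=np.array(p["T"])
    u=cv2.undistortPoints(np.array([[xy]],float),K,d)[0,0]
    return T[:3,3],T[:3,:3]@np.array([u[0],u[1],1.])
def atz(p,xy,z):
    o,r=ray(p,xy); return o+r*(z-o[2])/r[2]
def tri(rs):
    A=0;b=0
    for o,r in rs:
        r=r/np.linalg.norm(r);M=np.eye(3)-np.outer(r,r);A=A+M;b=b+M@o
    return np.linalg.solve(A,b)
def proj(p,X):
    T=np.linalg.inv(np.array(p["T"]));K=np.array(p["camera_matrix"])
    return cv2.projectPoints(np.array([X],float),cv2.Rodrigues(T[:3,:3])[0],T[:3,3],K,np.array(p["distortion"]))[0].ravel()
E
python3 - <<'E'
from h import *
ps={n:shot(n) for n in("side","top")}
Z=dict(rail=0,cap_yellow=.019,cap_black=.019,knob_center=.122,wrench_mid=.005,offcut=0,tin=0)
for n,p in ps.items():
    cv2.imwrite(f"pics/{n}0.png",p["pixels"][:,:,::-1])
    print(n,np.round(p["T"],2).tolist())
    for t in Z:
        for r in bot.tip_of(t,p)[:2]: print(n,t,np.round(r["xy"],1),round(r["score"],2),atz(p,r["xy"],Z[t]).round(4))
o=bot.get_obs();print(o["t"],o["eef_pos"],o["tool_rot"],o["contact_force"],o["gripper_width"])
E
```

```text
side [[-0.98, -0.15, 0.12, 0.47], [-0.19, 0.75, -0.63, 0.61], [0.0, -0.64, -0.77, 0.81], [0.0, 0.0, 0.0, 1.0]]
side rail [239.5 209.4] 0.72 [ 0.6035 -0.006   0.    ]
side cap_yellow [188.5 256. ] 0.69 [0.686  0.1605 0.019 ]
side cap_yellow [243.  172.7] 0.57 [ 0.6159 -0.1141  0.019 ]
side cap_black [283.1 160.3] 0.57 [ 0.5179 -0.1801  0.019 ]
side knob_center [241.2 174.6] 0.44 [ 0.5991 -0.0124  0.122 ]
side wrench_mid [276.4 243. ] 0.63 [0.4979 0.0794 0.005 ]
side offcut [186.2 216.2] 0.77 [0.7289 0.0399 0.    ]
top [[0.04, -0.98, 0.21, 0.45], [-1.0, -0.04, 0.01, 0.05], [0.0, -0.21, -0.98, 0.83], [0.0, 0.0, 0.0, 1.0]]
top rail [275.2 208.2] 0.83 [ 0.5983 -0.0039  0.    ]
top cap_yellow [257.8 154.5] 0.58 [0.721  0.0414 0.019 ]
top cap_yellow [207.7 167.3] 0.53 [0.6851 0.1567 0.019 ]
top cap_black [357.4 245.8] 0.49 [ 0.518  -0.1867  0.019 ]
top knob_center [280.4 199.6] 0.59 [ 0.595  -0.0063  0.122 ]
top wrench_mid [232.4 251.2] 0.75 [0.4956 0.0902 0.005 ]
top offcut [253.2 154.7] 0.7 [0.7263 0.0522 0.    ]
top tin [322.  189.5] 0.86 [ 0.6472 -0.1125  0.    ]
top tin [274.3 207.8] 0.53 [ 0.5991 -0.0018  0.    ]
0.8 [ 0.26089753 -0.62253539  0.23132276] [-4.24137726e-06  9.80384147e-01  1.97096228e-01  2.45391387e-05] [-0.13316006  0.7620769   0.09992466] 0.9966567771136032
```

```bash
python3 -c "
import cv2,numpy as np
a=cv2.imread('pics/side0.png');b=cv2.imread('pics/top0.png')
f=lambda a,x,y:cv2.resize(a[y:y+220,x:x+220],(400,400),interpolation=cv2.INTER_CUBIC)
cv2.imwrite('pics/both.png',np.hstack([f(a,130,90),f(b,180,100)]))"
```

```text
(no output)
```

View pics/both.png

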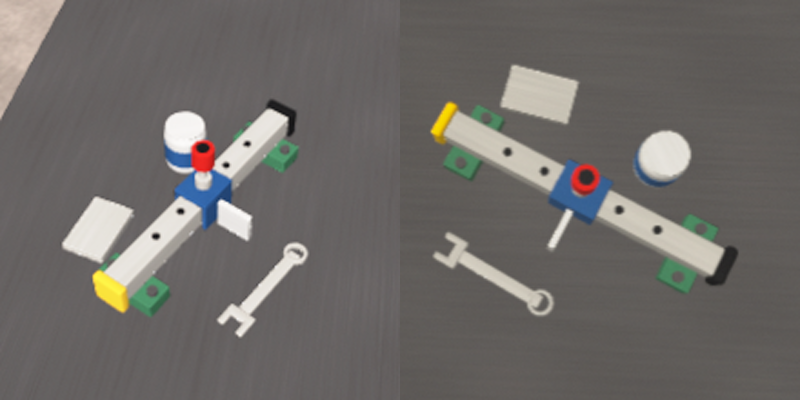

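The picture agrees with the networks. The yellow cap is at the rail's +y end (left in the top view), the knob is near (282,198) in the top image, and four holes are visible. Next I refine the rail and knob positions.

```bash
cat >> h.py <<'E'
def red(p):
    h=cv2.cvtColor(p["pixels"],cv2.COLOR_RGB2HSV)
    m=((h[:,:,0]<6)|(h[:,:,0]>174))&(h[:,:,1]>170)&(h[:,:,2]>70)
    n,l,s,c=cv2.connectedComponentsWithStats(m.astype(np.uint8))
    x,y,w,hh,a=s[1+np.argmax(s[1:,4])]
    return np.array([x+(w-1)/2,y+(hh-1)/2]),(w,hh,a)
def knob():
    r=[]
    for n in("side","top"):
        p=shot(n);c,i=red(p);r.append(ray(p,c))
    return tri(r),i
E
python3 - <<'E'
from h import *
H={"top":[(239.4,183.6),(259.2,194.05),(300.45,215.5),(321.35,225.95)],"side":[(215.8,219.8),(229,206),(254.3,180.75),(266.4,168.65)]}
rs=[]
for n in H:
    p=shot(n); pts=np.array([atz(p,x,.06) for x in H[n]])
    m=pts.mean(0);d=pts[0]-pts[3];print(n,m.round(4),np.linalg.norm(d),np.arctan2(-d[0],d[1]))
    c,i=red(p);print(c,i,atz(p,c,.122));rs.append(ray(p,c))
k=tri(rs);print(k)
o=bot.get_obs();w,x,y,z=o["tool_rot"]
from scipy.spatial.transform import Rotation as R
T=R.from_quat([x,y,z,w]).as_matrix();print(T.round(3).tolist(),o["eef_pos"],T.T@(k-o["eef_pos"]))
E
```

```text
top [ 0.5962 -0.0098  0.06  ] 0.19846657061665196 -0.4469546428120261
[281.5 198.5] (np.int32(14), np.int32(16), np.int32(120)) [ 0.59736105 -0.00845523  0.122     ]
side [ 0.5969 -0.0104  0.06  ] 0.2008737284382696 -0.4503662787423096
[241.5 175. ] (np.int32(12), np.int32(17), np.int32(153)) [ 0.59814003 -0.01131574  0.122     ]
[ 0.59709151 -0.00820289  0.12533553]
[[0.922, 0.386, 0.0], [0.386, -0.922, -0.0], [0.0, 0.0, -1.0]] [ 0.2608935  -0.62258095  0.23133415] [ 0.54750527 -0.43672914  0.10597566]
```

{"method": "jog_arm", "body": {
  "motion": [
    [0, 0, 0.05, 23, -18, 0, 85],
    [0, 0, 0.13, 68, -54, 0, 85],
    [0, 0, 0.22, 113, -90, 0, 85],
    [0, 0, 0.31, 158, -126, 0, 85],
    [0, 0, 0.4, 203, -162, 0, 85],
    [0, 0, 0.5, 248, -197, 0, 85],
    [0, 0, 0.6, 293, -233, 0, 85],
    [0, 0, 0.7, 338, -269, 0, 85],
    [0, 0, 0.78, 383, -305, 0, 85],
    [0, 0, 0.845, 428, -341, 0, 85]
  ],
  "grip_force": 40
}}

```text
t: 2.15
eef_pos: [0.5246, -0.141, 0.2317]
tool_rot: [0.0, 0.975, -0.223, 0.0]
contact_force: [0.2, -0.1, 0.1]
gripper_width: 0.991
grasp_force: 0.0
```

```bash
cat >> h.py <<'E'
from scipy.spatial.transform import Rotation as R
def st(target=None):
    o=bot.get_obs();w,x,y,z=o["tool_rot"];T=R.from_quat([x,y,z,w]).as_matrix()
    print("t",o["t"],"pos",np.round(o["eef_pos"],4),"ty",T[:,1].round(3),"ang",np.degrees(np.arctan2(T[1,1],T[0,1])).round(2),"tz",T[:,2].round(3),"F",np.round(o["contact_force"],1),o["gripper_width"],o["grasp_force"])
    if target is not None: print("shift mm",(1000*T.T@(np.array(target)-o["eef_pos"])).round(1))
E
python3 -c "
from h import *
st([.597,-.01,.16])"
```

```text
t 2.15 pos [ 0.5246 -0.141   0.2317] ty [-0.436 -0.9   -0.   ] ang -115.82 tz [ 0.001 -0.    -1.   ] F [ 0.2 -0.1  0.1] 0.9914113609873973 0.0
shift mm [   8.  -149.5   71.7]
```

{"method": "jog_arm", "body": {
  "motion": [
    [0, 0, 0, 2, -45, 0, 85],
    [0, 0, 0, 5, -95, 0, 85],
    [0, 0, 0, 8, -135, 20, 85],
    [0, 0, 0, 8, -151, 40, 85],
    [0, 0, 0, 8, -151, 50, 85],
    [0, 0, 0, 8, -151, 50, 85]
  ]
}}

```text
t: 2.9
eef_pos: [0.5953, -0.0123, 0.1803]
tool_rot: [0.001, 0.975, -0.223, -0.001]
contact_force: [-0.1, 0.1, -0.0]
gripper_width: 0.994
grasp_force: 0.0
```

```bash
python3 -c "
from h import *
st([.597,-.01,.104])
a=[]
for n in('side','top'):
    p=shot(n);x,y=(170,90) if n=='side' else (210,120)
    a.append(cv2.resize(p['pixels'][y:y+140,x:x+140,::-1],(400,400),interpolation=cv2.INTER_CUBIC))
    print(red(p))
cv2.imwrite('pics/above.png',np.hstack(a))"
```

```text
t 2.9 pos [ 0.5953 -0.0123  0.1803] ty [-0.436 -0.9    0.002] ang -115.82 tz [-0.002 -0.001 -1.   ] F [-0.1  0.1 -0. ] 0.9943819292748939 0.0
shift mm [ 0.7 -3.  76.3]
(array([241.5, 175. ]), (np.int32(12), np.int32(17), np.int32(152)))
(array([280.5, 200.5]), (np.int32(12), np.int32(12), np.int32(66)))
```

View pics/above.png

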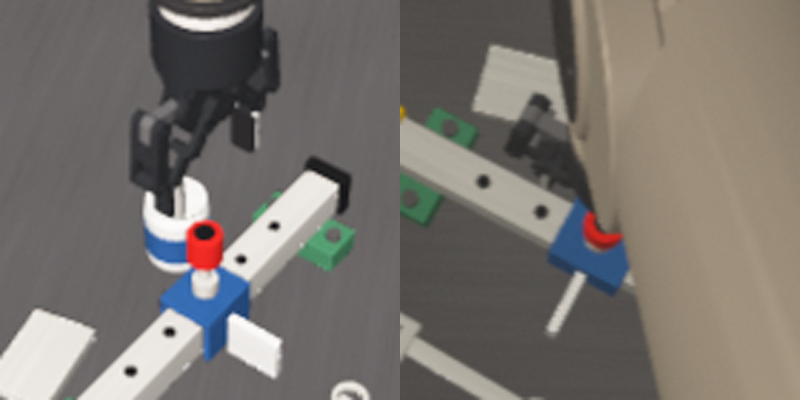

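The side view shows both fingers straddling the knob at crop (205,245), aligned along the rail with nothing in the way. I descend next.

{"method": "jog_arm", "body": {
  "motion": [
    [0, 0, 0, 0, 0, 20, 85],
    [0, 0, 0, 0, 0, 42, 85],
    [0, 0, 0, 0, 0, 62, 85],
    [0, 0, 0, 0, 0, 74, 85],
    [0, 0, 0, 0, 0, 77, 85],
    [0, 0, 0, 0, 0, 77, 85]
  ]
}}

```text
t: 3.75
eef_pos: [0.5969, -0.0103, 0.1049]
tool_rot: [-0.0, 0.975, -0.222, 0.0]
contact_force: [-0.7, 0.1, 1.1]
gripper_width: 0.996
grasp_force: 0.0
```

```bash
python3 -c "
from h import *
st([.597,-.01,.104])
p=shot('side');print(red(p))
cv2.imwrite('pics/down.png',cv2.resize(p['pixels'][110:250,170:310,::-1],(560,560),interpolation=cv2.INTER_CUBIC))"
```

```text
t 3.75 pos [ 0.5969 -0.0103  0.1049] ty [-0.434 -0.901 -0.   ] ang -115.7 tz [ 0.001 -0.    -1.   ] F [-0.7  0.1  1.1] 0.9958974384801146 0.0
shift mm [-0.  -0.3  0.9]
(array([241., 175.]), (np.int32(13), np.int32(17), np.int32(147)))
```

View pics/down.png

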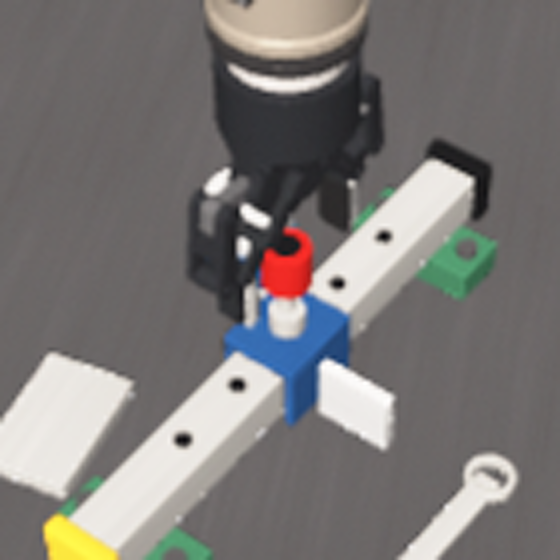

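The fingertip midpoint is at crop (288,270), which matches the knob centre at (287,265). I close the gripper.

{"method": "jog_arm", "body": {
  "motion": [
    [0, 0, 0, 0, 0, 0, 60],
    [0, 0, 0, 0, 0, 0, 45],
    [0, 0, 0, 0, 0, 0, 36],
    [0, 0, 0, 0, 0, 0, 32],
    [0, 0, 0, 0, 0, 0, 28],
    [0, 0, 0, 0, 0, 0, 24],
    [0, 0, 0, 0, 0, 0, 24],
    [0, 0, 0, 0, 0, 0, 24]
  ],
  "grip_force": 40
}}

```text
t: 4.8
eef_pos: [0.5966, -0.0099, 0.1043]
tool_rot: [-0.0, 0.975, -0.222, 0.0]
contact_force: [-0.4, 0.6, 0.7]
gripper_width: 0.335
grasp_force: 39.4
```

```bash
python3 -c "
from h import *
st([.597,-.01,.104])"
```

```text
t 4.8 pos [ 0.5966 -0.0099  0.1043] ty [-0.433 -0.901 -0.   ] ang -115.68 tz [ 0.  0. -1.] F [-0.4  0.6  0.7] 0.3351954215619034 39.37818467617035
shift mm [ 0.4 -0.1  0.3]
```

The fingers hold the knob at about 29 mm with 39 N. I lift 11 mm.

{"method": "jog_arm", "body": {
  "motion": [
    [0, 0, 0, 0, 0, -3, 24],
    [0, 0, 0, 0, 0, -6, 24],
    [0, 0, 0, 0, 0, -9, 24],
    [0, 0, 0, 0, 0, -11, 24],
    [0, 0, 0, 0, 0, -11, 24],
    [0, 0, 0, 0, 0, -11, 24]
  ]
}}

```text
t: 5.55
eef_pos: [0.5964, -0.01, 0.115]
tool_rot: [0.0, 0.975, -0.222, -0.0]
contact_force: [3.4, 0.5, -8.5]
gripper_width: 0.336
grasp_force: 40.0
```

```bash
python3 -c "
from h import *
st([.597,-.01,.104]);print(knob())"
```

```text
t 5.55 pos [ 0.5964 -0.01    0.115 ] ty [-0.433 -0.901  0.   ] ang -115.67 tz [-0.  0. -1.] F [ 3.4  0.5 -8.5] 0.33601613396320384 40.02653360366821
shift mm [ 0.5 -0.2 11. ]Traceback (most recent call last):
  File "<string>", line 3, in <module>
    st([.597,-.01,.104]);print(knob())
                               ~~~~^^
  File "h.py", line 28, in knob
    p=shot(n);c,i=red(p);r.append(ray(p,c))
                  ~~~^^^
  File "h.py", line 23, in red
    x,y,w,hh,a=s[1+np.argmax(s[1:,4])]
                   ~~~~~~~~~^^^^^^^^^
    return _wrapfunc(a, 'argmax', axis=axis, out=out, **kwds)
    return bound(*args, **kwds)
ValueError: attempt to get argmax of an empty sequence
```

Force is about 9 N down at +10.7 mm, so the pin is clear. I slide 50 mm towards yellow (tool −y).

{"method": "jog_arm", "body": {
  "motion": [
    [0, 0, 0, 0, -4, 0, 24],
    [0, 0, 0, 0, -11, 0, 24],
    [0, 0, 0, 0, -19, 0, 24],
    [0, 0, 0, 0, -27, 0, 24],
    [0, 0, 0, 0, -35, 0, 24],
    [0, 0, 0, 0, -42, 0, 24],
    [0, 0, 0, 0, -47, 0, 24],
    [0, 0, 0, 0, -50, 0, 24],
    [0, 0, 0, 0, -50, 0, 24],
    [0, 0, 0, 0, -50, 0, 24]
  ]
}}

```text
t: 6.9
eef_pos: [0.6185, 0.0357, 0.1155]
tool_rot: [-0.001, 0.975, -0.222, 0.0]
contact_force: [2.0, -1.1, -8.7]
gripper_width: 0.337
grasp_force: 40.2
```

```bash
python3 -c "
from h import *
st([.5966+.434*.05,-.0099+.901*.05,.115])
p=shot('side')
cv2.imwrite('pics/slid.png',cv2.resize(p['pixels'][110:270,170:310,::-1],(525,600),interpolation=cv2.INTER_CUBIC))"
```

```text
t 6.9 pos [0.6185 0.0357 0.1155] ty [-0.433 -0.901 -0.001] ang -115.66 tz [ 0.001  0.001 -1.   ] F [ 2.  -1.1 -8.7] 0.3371755787107222 40.15293896198273
shift mm [0.1 0.6 0.5]
```

View pics/slid.png

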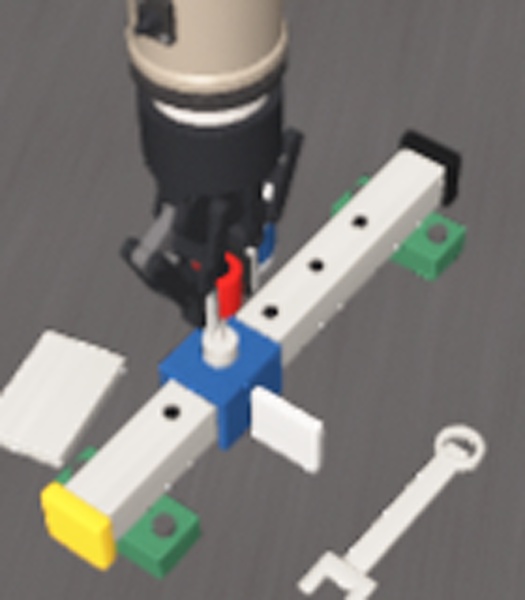

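The sleeve has moved one hole: three holes show behind it and one ahead. I press down.

{"method": "jog_arm", "body": {
  "motion": [
    [0, 0, 0, 0, 0, 2, 24],
    [0, 0, 0, 0, 0, 4, 24],
    [0, 0, 0, 0, 0, 6, 24],
    [0, 0, 0, 0, 0, 8, 24],
    [0, 0, 0, 0, 0, 10, 24],
    [0, 0, 0, 0, 0, 10, 24]
  ]
}}

```text
t: 7.7
eef_pos: [0.6185, 0.0356, 0.1056]
tool_rot: [-0.0, 0.975, -0.222, 0.0]
contact_force: [1.2, 2.6, -1.4]
gripper_width: 0.335
grasp_force: 40.9
```

{"method": "jog_arm", "body": {
  "motion": [
    [0, 0, 0, 0, 0, 2, 24],
    [0, 0, 0, 0, 0, 4, 24],
    [0, 0, 0, 0, 0, 5, 24],
    [0, 0, 0, 0, 0, 6, 24],
    [0, 0, 0, 0, 0, 7, 24],
    [0, 0, 0, 0, 0, 7, 24],
    [0, 0, 0, 0, 0, 7, 24]
  ]
}}

```text
t: 8.57
eef_pos: [0.6185, 0.0352, 0.0996]
tool_rot: [-0.0, 0.975, -0.222, 0.0]
contact_force: [-3.7, 3.4, 10.4]
gripper_width: 0.337
grasp_force: 42.3
```

{"method": "jog_arm", "body": {
  "motion": [
    [0, 0, 0, 0, 0, 1, 24],
    [0, 0, 0, 0, 0, 1, 24],
    [0, 0, 0, 0, 0, 1, 24],
    [0, 0, 0, 0, 0, 1, 24]
  ]
}}

```text
t: 9.07
eef_pos: [0.6186, 0.0352, 0.0995]
tool_rot: [-0.0, 0.975, -0.222, 0.001]
contact_force: [-5.5, 2.8, 18.0]
gripper_width: 0.339
grasp_force: 43.0
```

```bash
python3 -c "
from h import *
st()
p=shot('side')
cv2.imwrite('pics/home.png',cv2.resize(p['pixels'][140:240,180:280,::-1],(600,600),interpolation=cv2.INTER_CUBIC))"
```

```text
t 9.075 pos [0.6186 0.0352 0.0995] ty [-0.433 -0.901 -0.001] ang -115.68 tz [ 0.001  0.    -1.   ] F [-5.5  2.8 18. ] 0.33850260455098646 42.989328503608704
```

View pics/home.png

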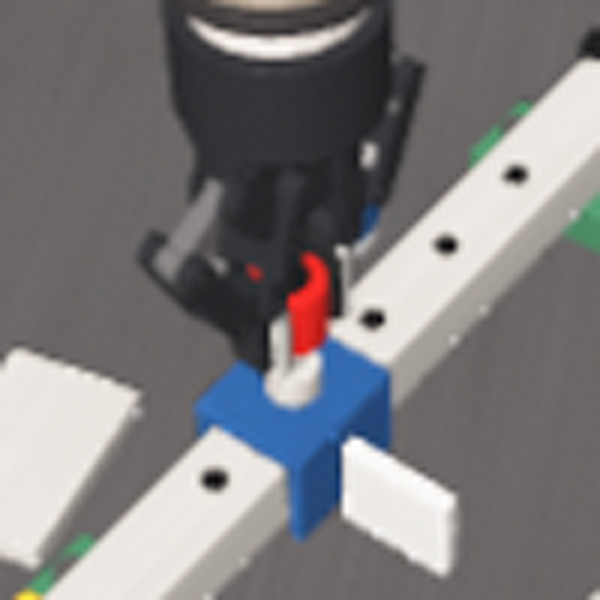

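The knob sits low over the housing, and 18 N gives no further travel: the pin is at its firm stop.

```bash
python3 -c "
from h import *
print(bot.hand_in())"
```

```text
the job is handed in; nothing more can be done
None
```

I handed the job in at about 9 s: the sleeve is one hole (50 mm) closer to the yellow cap. The pin is pressed home against its stop, at about 18 N with no further travel, and the gripper is still holding the knob at about 43 N; the hand-in returned no verdict.

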